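Pack the cement castings and wedge the baluster

TASK

Pack the three grey cement castings for delivery, setting each down without dropping it: stand the lotus-bud finial upright in the plywood nest with the round hole, stand the post cap upright in the nest with the square hole, and lay the baluster in the timber cradle with one end against the straight end board. Once the baluster lies in its cradle, put the wooden wedge flat on the cradle's floor, thin end first, into the gap left at the slanted end board and drive it in until it is tight and the baluster is locked firmly against the straight end board. The white plaster patterns of the same shapes stay where they are.

Things in the scene. Friction and masses are not known exactly. Their poses are not given: they have to be found in the camera images.
- finial: GREY cement lotus-bud finial standing upright, about 0.3 kg. Origin: centre of its underside, z up. Round foot 60 mm in diameter, 12 mm thick; a neck; then a bud that is a plain cylinder of 50 mm diameter from 39 to 60 mm above the underside (grasp there); pointed top at 80 mm. Any yaw.
- post_cap: GREY cement post cap, square and stepped, standing upright, about 0.32 kg. Origin: centre of its underside, z up, x and y square to its sides. Foot 60 x 60 mm, 16 mm thick; step 52 x 52 mm up to 24 mm; block 44 x 44 mm from 24 to 56 mm above the underside (grasp there); shallow pyramid top up to 65 mm.
- baluster: GREY cement baluster lying on the bench, about 0.5 kg, 170 mm long along its own y, same both ways round. Origin: mid-length, at underside level, z up. Square plinths 50 x 50 mm, 26 mm long, at both ends; square block 44 x 44 mm, 36 mm long, in the middle, 3 to 47 mm above the underside (grasp there, across its x); turned vases between.
- wedge: Wooden wedge lying as it is to be used, 50 g, 100 mm long along x, 34 mm high. Origin: mid-length, underside. Head (grasp there, across y): x -50 to -15 mm, parallel sides at y -11 and +11 mm. From there the -y side tapers to the thin end at x +50 mm, 8 mm thick (y +3 to +11 mm); +y side flat. Drive it along the cradle's +x with 5 to 20 N; a last push on its head end sets it; it stays.
- nest_round: Plywood nest fixed on the bench, 116 x 116 mm, 24 mm high, with a ROUND hole 74 mm in diameter, 14 mm deep (black-lined floor 10 mm above the bench). Origin: centre, at bench level. Place for the grey finial.
- nest_square: Plywood nest fixed on the bench, 116 x 116 mm, 24 mm high, with a SQUARE hole 74 x 74 mm along its x and y, 14 mm deep (black-lined floor 10 mm above the bench). Origin: centre, at bench level. Place for the grey post cap, sides parallel to the hole's.
- cradle: Timber cradle, 96 (x) x 230 (y) mm, origin at bench level. Floor 15 mm up. End boards 40 mm over the floor: straight one, inner face y +95 mm; slanted one, inner face y = -88 mm + 0.215 x, its gap open to -x. Cheeks 25 mm high, x 31 to 43 mm both sides, y 60 to 95 and -75 to -40 mm; open between. Packed baluster: along y, middle at x 0, y +10. Tight wedge: origin x -25, y -86, x along cradle x.
- pattern_finial: WHITE plaster pattern of the same shape and size as the finial. Leave it where it stands. Origin: centre of its underside.
- pattern_cap: WHITE plaster pattern of the same shape and size as the post cap. Leave it where it stands. Origin: centre of its underside.
Not all that is in view belongs to the job. What is shaped like the baluster but orange is not meant.

How it is judged:
On the way:
1. the baluster lies in its cradle, let go, while the wedge is still out of the gap (x of baluster in the frame of cradle between -0.01 and 0.01 m and y of baluster in the frame of cradle between -0.008 and 0.013 m and z of baluster in the frame of cradle between 0.011 and 0.019 m and angle between the y axis of baluster and the y axis of cradle, either way round below 0.09 rad and contact force between the fingers and baluster below 0.05 N and horizontal distance between wedge and cradle above 0.12 m), for 0.2 s.
At the end, for the whole second after the job is handed in: Finial and post cap upright on their holes' floors (12, 13 mm off centre at most); baluster in the cradle within 2.5 mm of the straight end board; wedge flat in the gap, at most 6 mm short of tight (1.3 mm of play); patterns moved under 20 mm; all released and at rest (horizontal distance between finial and nest_round below 0.012 m and z of finial in the frame of nest_round between 0.006 and 0.014 m and angle between each of finial, post_cap, wedge's own z axis and vertical below 0.1 rad and horizontal distance between post_cap and nest_square below 0.013 m and z of post_cap in the frame of nest_square between 0.006 and 0.014 m and x of baluster in the frame of cradle between -0.01 and 0.01 m and y of baluster in the frame of cradle between 0.0075 and 0.013 m and z of baluster in the frame of cradle between 0.011 and 0.019 m and angle between the y axis of baluster and the y axis of cradle, either way round below 0.09 rad and x of wedge in the frame of cradle between -0.031 and -0.011 m and y of wedge in the frame of cradle between -0.093 and -0.079 m and z of wedge in the frame of cradle between 0.011 and 0.021 m and angle between the x axis of wedge and the x axis of cradle, either way round below 0.09 rad and contact force between wedge and baluster above 1 N and linear speed of each of finial, post_cap, baluster, wedge below 0.02 m/s and distance of each of pattern_finial, pattern_cap from where it was at the start of the episode below 0.02 m); the robot touches nothing.
It fails at once if the finial is dropped or thrown (faster than 0.7 m/s while not held) (linear speed of finial above 0.7 m/s and contact force between the fingers and finial below 0.05 N).
It fails at once if the post cap is dropped or thrown (faster than 0.7 m/s while not held) (linear speed of post_cap above 0.7 m/s and contact force between the fingers and post_cap below 0.05 N).
It fails at once if the baluster is dropped or thrown (faster than 0.7 m/s while not held) (linear speed of baluster above 0.7 m/s and contact force between the fingers and baluster below 0.05 N).
It fails at once if the white pattern of the finial is moved by more than 30 mm or tipped over (distance of pattern_finial from where it was at the start of the episode above 0.03 m or angle between pattern_finial's own z axis and vertical above 0.5 rad).
It fails at once if the white pattern of the post cap is moved by more than 30 mm or tipped over (distance of pattern_cap from where it was at the start of the episode above 0.03 m or angle between pattern_cap's own z axis and vertical above 0.5 rad).
It also fails if it takes over 112 s, if anything falls off the work surface, if the arm or the gripper's body presses on something with over 40 N, if the wrist force passes 120 N, or if a joint passes its speed limit or range.

ROBOT

A 6-joint arm with a two-finger parallel gripper is mounted at the origin on the work surface. World frame = base frame: x ahead of the robot, y to its left, z up, the work surface at z = 0. Lengths are in m, angles in rad, forces in N, time in s.
With the tool pointing down it reaches from about 0.375 to 0.975 m from the base axis. Payload 3.8 kg.
Tool frame: the origin (TCP) lies at the very end of the fingers, on their centre line; the grasp point (between the pads) lies r.pinch_z behind it (r.pinch_z is the distance from the TCP to the grasp point, in m); z points along the fingers, y is the direction in which the jaws open and shut (so a half turn about z gives the same grasp; the last joint's range is limited). The gripper opens to 88 mm and grips with 3 to 60 N. Pads are 18 mm wide; open, the fingers measure 123 mm over their backs; the gripper's body (75 mm by 187 mm) begins 45 mm behind the grasp point.
Start: joints at [-1.329, 0.264, 1.604, -0, 1.274, -0.037], TCP at [0.186, -0.649, 0.239] pointing down, gripper open.
Joint ranges: [-2.63, 2.63], [-0.94, 2.18], [0.31, 2.57], [-1.31, 4.45], [0, 2.66], [-2.55, 2.55]. Speed limits (rad/s): [2.57, 2.57, 3.14, 3.14, 3.14, 3.14].

INTERFACE

Orientations are given as a rotation vector (axis times angle).
In Python, from workcell import r gives the robot as it stands. The module is installed in compiled form; this text tells all that it offers.
- The arm moves only by the tool step_arm, never from a script. Its argument "steps" is a list of rows, each a list of 7 numbers: the turn, a rotation vector about the tool's x, y, z in degrees, then the shift along the tool's x, y, z in mm, then the opening in per cent of the stroke, from 0 (shut) to 100 (fully open). A call has 1 to 12 rows; each row shifts and turns the commanded pose from where the row before left it, along the tool's axes as they then stand; what a row does not reach is not made up. A row lasts 1/8 s, in which the tool goes at most 62.5 mm and 10.7 degrees, less where a joint would pass 70% of its speed; a pose out of reach is approached as far as the arm can. A call is refused whole if a number of a shift passes 62.5 or a number of a turn 10.7, either way. A call with a gripper value outside its range is refused whole. The fingers move at their own pace and stop on an object; "squeeze" is the grip in N (left out, the last holds). Time passes only in rows, so rows that do not move let the fingers close. It gives the time, the measured TCP pose, the force and the opening at its end, in the units of the state.
- r.get_state(): the state, without advancing time (a new reading comes with each control period).
- r.read_camera(name): name is "scene" or "top"; returns a dict with "pixels" (480x640x3 uint8, red, green, blue), "mtx" (3x3 intrinsics, pixels), "world_from_camera" (4x4, takes a point from camera to world coordinates). Camera axes: x right, y down, z forward; pixel columns grow to the right and rows downward; lengths in m; the calibration is good to about 2 mm. A picture is of the moment at which its call begins. There is no depth.
- r.close_job(): hands the job in, once; it reports no verdict.
The state is a dict: "time_s": time; "q": joint angles; "qd": joint speeds; "effort": joint torques, N m; "position": TCP position; "orientation": TCP orientation; "force": force on the tool from outside, world axes, zero at the start; "torque": the same for the moment, N m; "finger_gap": opening from 0.0 (shut) to 1.0 (fully open).
Only numpy, scipy, OpenCV 4.12 (cv2) and the standard library are available. Lean on these libraries where they do the work, as an engineer would, in place of code of your own. Each camera call takes 0.05 s, during which the arm holds its last target. There are 200 camera calls.

## Working session

There is one attempt and no reset: what is moved stays moved. The work goes in short steps, Python scripts to look and compute and a tool call to move; the robot and the scene stay as the last step left them, time stands still between calls to the robot, and variables do not carry over. Pictures are saved under pics/ and viewed, about 12 in all and at most 16, crops included, and the job is handed in when it is done.

Besides the shell and the picture viewer there is one more tool, called after ">>>" as name(argument=value, ...) on one line, values as JSON. step_arm: Moves the arm, as the interface text tells. Its arguments: {"type":"object","properties":{"steps":{"type":"array"},"squeeze":{"type":"number"}},"required":["steps"]}

```bash
mkdir -p pics
python3 - <<'E'
from workcell import r
import cv2,numpy as np,pickle
d={}
for n in("scene","top"):
    c=r.read_camera(n);d[n]=c;cv2.imwrite(f"pics/{n}0.png",c["pixels"][:,:,::-1])
    print(n,c["mtx"].tolist(),np.round(c["world_from_camera"],4).tolist())
pickle.dump(d,open("cam0.pkl","wb"))
print(r.get_state(),r.pinch_z)
E
```

```text
scene [[510.69686531357337, 0.0, 324.17455629061897], [0.0, 510.69686531357337, 240.49571459176173], [0.0, 0.0, 1.0]] [[0.1617, 0.7496, -0.6418, 1.1777], [0.9868, -0.1274, 0.0998, -0.1102], [-0.007, -0.6495, -0.7603, 0.8651], [0.0, 0.0, 0.0, 1.0]]
top [[449.84038558160506, 0.0, 321.7343493774811], [0.0, 449.84038558160506, 233.56736225006267], [0.0, 0.0, 1.0]] [[0.0137, -0.9969, 0.0777, 0.3822], [-0.9999, -0.013, 0.0087, -0.0033], [-0.0076, -0.0779, -0.9969, 0.9975], [0.0, 0.0, 0.0, 1.0]]
{'time_s': 0.1, 'q': array([-1.32887055e+00,  2.64657628e-01,  1.60524696e+00,  9.64186250e-06,
        1.27369087e+00, -3.69043951e-02]), 'qd': array([ 0.00303601, -0.00261749, -0.00141087, -0.00103517,  0.00123676,
        0.00051665]), 'effort': array([ 9.66496409e-04, -5.03617501e+01, -3.58070970e+01,  7.30468752e-02,
        2.32960435e-02, -4.91393166e-05]), 'position': array([ 0.18562477, -0.64830384,  0.23752096]), 'orientation': array([-3.10913790e+00, -4.36286579e-01,  3.07336418e-04]), 'force': array([ 0.97740217,  0.81749182, -0.06201569]), 'torque': array([-0.01043191, -0.00616702,  0.01223283]), 'finger_gap': 0.9981931735494082} 0.0187
```

View pics/top0.png

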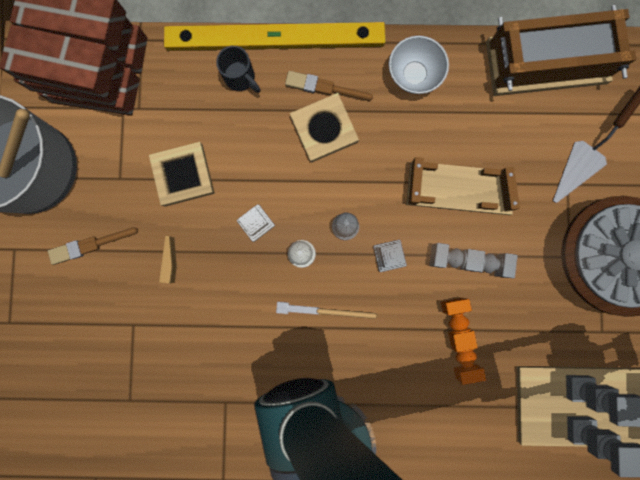

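View pics/scene0.png

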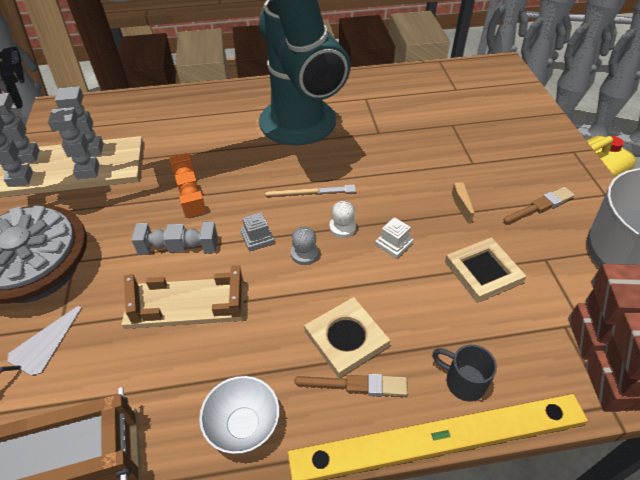

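Candidates in the top view:
- Finial: grey (345,225), white (301,253). The grey one is meant.
- Post cap: grey (390,256), white (255,222). The grey one is meant.
- Baluster: grey lying (475,260), orange (463,340), and grey ones standing on a pallet at (600,420). The grey one lying on the bench is meant.
- Other things: wedge (167,260), cradle (463,187), round nest (324,127), square nest (181,173).

I'll confirm these in a crop while measuring.

```bash
cat > h.py <<'E'
import numpy as np,cv2,pickle
def ray(c,uv,z):
    T=np.array(c["world_from_camera"]);uv=np.atleast_2d(np.asarray(uv,float))
    d=np.c_[uv,np.ones(len(uv))]@np.linalg.inv(c["mtx"]).T@T[:3,:3].T
    return (T[:3,3]+d*((z-T[2,3])/d[:,2])[:,None])[:,:2]
def proj(c,p):
    T=np.linalg.inv(c["world_from_camera"]);p=np.atleast_2d(p)@T[:3,:3].T+T[:3,3]
    q=p@c["mtx"].T;return q[:,:2]/q[:,2:]
def blob(mask,box):
    m=np.zeros_like(mask);x0,y0,x1,y1=box;m[y0:y1,x0:x1]=mask[y0:y1,x0:x1]
    cs,_=cv2.findContours(m,cv2.RETR_EXTERNAL,cv2.CHAIN_APPROX_NONE)
    return max(cs,key=cv2.contourArea)[:,0,:]
def rect(P):
    (c,s,a)=cv2.minAreaRect((P*1000).astype(np.float32));return np.round(c,1),np.round(s,1),round(a,1)
E
python3 - <<'E'
from h import *
d=pickle.load(open("cam0.pkl","rb"))
t=d["top"];s=d["scene"]
def masks(c):
    h=cv2.cvtColor(c["pixels"],cv2.COLOR_RGB2HSV);H,S,V=cv2.split(h)
    return dict(grey=((S<70)&(V>60)).astype(np.uint8),ply=((V>165)&(S>50)&(H>10)&(H<30)).astype(np.uint8),blk=(V<40).astype(np.uint8))
mt,ms=masks(t),masks(s)
B={'finial':('grey',.04,(328,205,365,243),(288,224,322,265)),'cap':('grey',.04,(370,236,410,275),(240,210,276,252)),
'pfin':('grey',.04,(283,236,320,270),(326,196,360,240)),'pcap':('grey',.04,(232,202,278,244),(374,214,415,258)),
'bal':('grey',.05,(422,235,525,282),(128,215,222,258)),
'nr':('ply',.024,(285,90,362,165),(300,295,395,375)),'ns':('ply',.024,(145,138,216,208),(442,235,528,302)),
'nrh':('blk',.024,(303,105,347,150),(320,312,372,358)),'nsh':('blk',.024,(158,150,206,198),(460,245,512,286)),
'wedge':('ply',.034,(155,230,180,290),(450,178,478,220)),'crad':('ply',.015,(405,155,522,217),(120,270,245,330))}
out=t["pixels"].copy();outs=s["pixels"].copy()
for k,(m,z,bt,bs) in B.items():
    for c,M,b,o in((t,mt,bt,out),(s,ms,bs,outs)):
        try:
            C=blob(M[m],b);print(k,'z',z,*rect(ray(c,C,z)),'mean/bbox',C.min(0),C.max(0));cv2.drawContours(o,[C[:,None]],-1,(255,0,255),1)
        except Exception as e: print(k,e)
cv2.imwrite("pics/a.png",cv2.resize(out[85:295,140:535][:,:,::-1],None,fx=2,fy=2,interpolation=2))
cv2.imwrite("pics/b.png",cv2.resize(outs[170:380,120:530][:,:,::-1],None,fx=1.9,fy=1.9,interpolation=2))
cv2.imwrite("pics/c.png",cv2.resize(t["pixels"][145:285,400:530][:,:,::-1],None,fx=4,fy=4,interpolation=2))
E
```

```text
finial z 0.04 [473.8 -44.5] [55.8 55.6] 0.7 mean/bbox [332 213] [358 239]
finial z 0.04 [486.5 -44.7] [ 56.7 102.1] 81.1 mean/bbox [291 227] [318 264]
cap z 0.04 [ 412.2 -139.6] [58.9 60.2] 13.7 mean/bbox [374 240] [406 271]
cap z 0.04 [ 428.1 -145. ] [98.6 59.9] 13.6 mean/bbox [240 212] [274 250]
pfin z 0.04 [413.9  47.5] [57.3 57.1] 45.9 mean/bbox [288 240] [315 267]
pfin z 0.04 [424.8  47.9] [ 58.9 108.3] 80.3 mean/bbox [329 201] [356 237]
pcap z 0.04 [478.8 148. ] [61.5 60.5] 38.8 mean/bbox [237 204] [274 241]
pcap z 0.04 [495.5 148.9] [76.1 92.7] 38.7 mean/bbox [375 217] [412 257]
bal z 0.05 [ 404.5 -313.8] [179.   51.2] 82.3 mean/bbox [430 243] [517 277]
bal z 0.05 [ 427.3 -314.7] [181.8  87.8] 82.5 mean/bbox [131 221] [216 254]
nr z 0.024 [697.8   3.4] [116.  117.5] 24.5 mean/bbox [290  94] [358 159]
nr z 0.024 [696.9   8. ] [186.5 164.7] 80.4 mean/bbox [300 295] [394 372]
ns z 0.024 [589.  320.1] [117.3 116.9] 15.7 mean/bbox [148 141] [210 204]
ns z 0.024 [594.3 325.6] [199.2 171.9] 80.3 mean/bbox [442 235] [527 301]
nrh z 0.024 [694.7   3.4] [63.6 63.2] 45.2 mean/bbox [309 113] [339 141]
nrh z 0.024 [703.4   3. ] [63.9 59.5] 80.4 mean/bbox [329 321] [363 349]
nsh z 0.024 [586.2 316.3] [65.7 65.6] 15.6 mean/bbox [164 156] [198 191]
nsh z 0.024 [595.1 314.5] [63.6 60.3] 15.8 mean/bbox [464 252] [505 283]
wedge z 0.034 [397.6 337.6] [ 20.9 100. ] 85.9 mean/bbox [160 236] [170 283]
wedge z 0.034 [389.3 341. ] [ 63.4 116.6] 71.6 mean/bbox [450 178] [477 212]
crad z 0.015 [ 564.7 -313.5] [204.1  96.3] 84.9 mean/bbox [419 164] [512 213]
crad z 0.015 [ 561.3 -309.4] [275.  141.5] 80.5 mean/bbox [120 270] [244 329]
```

View pics/a.png

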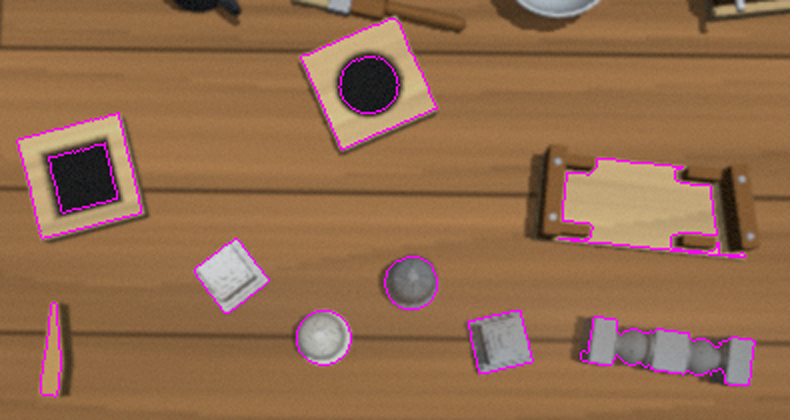

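View pics/b.png

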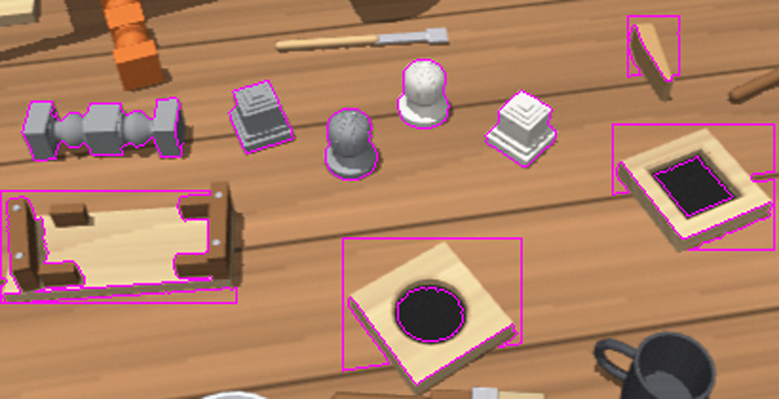

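View pics/c.png

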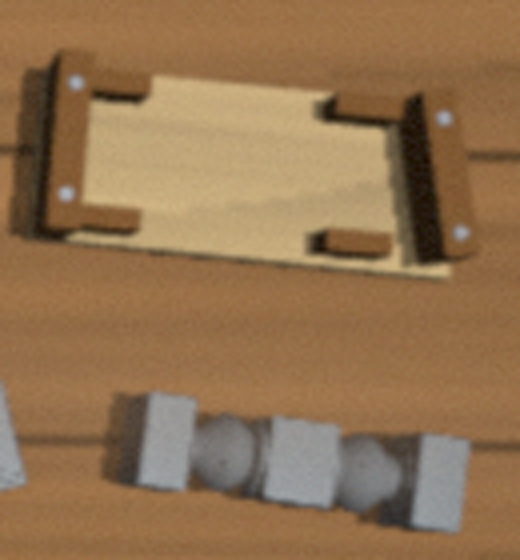

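The crops confirm the picks: grey finial at top px (345,226), grey cap (390,256), and the grey baluster lying at (473,261). The white twins and the orange one are not to be touched. The cradle's slanted board is on the right, with its gap open at lower right. So cradle +y is roughly world +y, and its yaw is small and negative. Next I'll refine the baluster, cradle and wedge, and write a move helper.

```bash
cat >> h.py <<'E'
from scipy.spatial.transform import Rotation as R
def go(x,y,z,yaw,st=None):
    "turn about tool z (deg) and shift in tool axes (mm) AFTER that turn, from measured pose"
    from workcell import r
    st=st or r.get_state();M=R.from_rotvec(st["orientation"]).as_matrix()
    psi=np.degrees(np.arctan2(M[1,0],M[0,0]));t=(yaw-psi+180)%360-180
    N=np.array([[np.cos(a:=np.radians(yaw)),np.sin(a),0],[np.sin(a),-np.cos(a),0],[0,0,-1]])
    tilt=np.degrees(np.arccos(-M[2,2]))
    print("t",round(st["time_s"],2),"pos",np.round(st["position"]*1000,1),"psi",round(psi,1),"tilt",round(tilt,2),"F",np.round(st["force"],1),"gap",round(st["finger_gap"]*88,1),"q",np.round(st["q"],2))
    print(" turn rz",round(-t,1)," shift",np.round(N.T@(np.array([x,y,z])-st["position"]*1000),1))
E
python3 - <<'E'
from h import *
d=pickle.load(open("cam0.pkl","rb"));t=d["top"];s=d["scene"]
f=lambda P,z:np.round(ray(t,[(400+x/4,145+y/4) for x,y in P],z)*1000,1)
b=f([(142.5,440),(465,485)],.05);print("bal ends",b,b.mean(0),np.linalg.norm(b[0]-b[1]),np.degrees(np.arctan2(*(b[0]-b[1])[::-1])))
b=f([(270,457),(337.5,465)],.047);print("block ends",b,b.mean(0))
b=f([(65,240),(450,278)],.015);print("base front corners",b,np.linalg.norm(b[0]-b[1]),np.degrees(np.arctan2(*(b[0]-b[1])[::-1])))
print("screws",f([(76,82),(66,193),(444,118),(460,232)],.055))
# floor mask rear and front edges
h=cv2.cvtColor(t["pixels"],cv2.COLOR_RGB2HSV);H,S,V=cv2.split(h)
m=((V>165)&(S>50)&(H>10)&(H<30)).astype(np.uint8)
cols=np.arange(442,478);e=np.array([[c,(np.nonzero(m[150:220,c])[0]+150)[[0,-1]]+[-.5,.5]] for c in cols],dtype=object)
for k in(0,1):
    P=ray(t,[(c,v[k]) for c,v in e],.015)*1000;p=np.polyfit(P[:,1],P[:,0],1);print("floor edge x at y=-313:",np.polyval(p,-313),"yaw",-np.degrees(np.arctan(p[0])))
# wedge rows
for v in range(236,284,5):
    c=np.nonzero(m[v,150:185])[0]+150;print(v,np.round(ray(t,[(c[0]-.5,v),(c[-1]+.5,v)],.034)*1000,1).tolist())
go(404,-315,120,82.3)
E
```

```text
bal ends [[ 414.1 -234.9]
 [ 392.8 -403.3]] [ 403.45 -319.1 ] 169.74171555631222 82.79124855614542
block ends [[ 406.2 -302.5]
 [ 402.4 -337.9]] [ 404.3 -320.2]
base front corners [[ 524.6 -201.6]
 [ 506.2 -412.1]] 211.302650243673 85.0044202077929
screws [[ 603.4 -199.6]
 [ 543.8 -194.1]
 [ 586.4 -393.9]
 [ 525.6 -401.2]]
floor edge x at y=-313: 612.710334472689 yaw -5.47515740314076
floor edge x at y=-313: 516.492426352005 yaw -5.408832186617876
236 [[447.7, 341.4], [447.8, 337.1]]
241 [[436.9, 343.1], [437.0, 334.5]]
246 [[426.1, 344.9], [426.3, 334.1]]
251 [[415.4, 344.4], [415.5, 331.5]]
256 [[404.6, 346.1], [404.8, 331.1]]
261 [[393.9, 347.8], [394.2, 328.5]]
266 [[383.2, 349.5], [383.5, 328.1]]
271 [[372.5, 349.1], [372.8, 329.8]]
276 [[361.8, 350.8], [362.1, 329.3]]
281 [[351.2, 350.3], [351.5, 331.1]]
t 0.1 pos [ 185.6 -648.3  237.5] psi 16.0 tilt 0.11 F [ 1.   0.8 -0.1] gap 87.8 q [-1.33  0.26  1.61  0.    1.27 -0.04]
 turn rz -66.3  shift [359.6 171.7 117.5]
```

>>> step_arm(steps=[[0, 0, -9.5, 0, 0, -10, 100], [0, 0, -9.5, 0, 0, -10, 100], [0, 0, -9.5, 0, 0, 0, 100], [0, 0, -9.5, 0, 0, 0, 100], [0, 0, -9.5, 0, 0, 0, 100], [0, 0, -9.5, 0, 0, 0, 100], [0, 0, -9.7, 0, 0, 0, 100], [0, 0, 0, 40, 19, 0, 100], [0, 0, 0, 40, 19, 0, 100], [0, 0, 0, 40, 19, 0, 100], [0, 0, 0, 40, 19, 10, 100], [0, 0, 0, 40, 19, 10, 100]])

```text
time_s: 1.6
position: [0.306, -0.4612, 0.2382]
orientation: [-2.359, -2.075, -0.0]
force: [1.1, 1.0, -0.2]
finger_gap: 1.0
```

Run:
```python
from h import *
go(404,-319.7,70,82.7)
d=pickle.load(open("cam0.pkl","rb"));t=d["top"]
V=cv2.cvtColor(t["pixels"],cv2.COLOR_RGB2GRAY).astype(int)
for v in (172,180,188): print(v,V[v,402:430].tolist(),V[v,490:525].tolist())
print(np.round(ray(t,[(402,180),(430,180),(490,180),(525,180)],.055)*1000,1).tolist())
```

```text
t 1.6 pos [ 306.  -461.2  238.2] psi 82.7 tilt 0.02 F [ 1.1  1.  -0.2] gap 88.0 q [-1.03  0.04  1.87  0.    1.24 -0.9 ]
 turn rz -0.0  shift [152.8  79.2 168.2]
172 [113, 115, 109, 82, 64, 61, 61, 55, 52, 43, 35, 56, 86, 98, 101, 99, 96, 99, 99, 104, 132, 161, 167, 171, 168, 170, 173, 172] [93, 97, 98, 97, 99, 99, 96, 97, 99, 94, 79, 43, 32, 24, 25, 41, 71, 89, 97, 101, 112, 111, 99, 100, 108, 110, 110, 112, 106, 109, 112, 110, 107, 109, 111]
180 [109, 105, 80, 69, 57, 61, 59, 64, 46, 34, 35, 72, 93, 100, 100, 102, 99, 96, 100, 121, 151, 169, 166, 172, 165, 168, 172, 172] [172, 170, 175, 171, 175, 163, 129, 99, 92, 78, 46, 24, 29, 33, 28, 25, 33, 62, 88, 94, 98, 99, 95, 98, 97, 102, 110, 117, 116, 114, 115, 114, 119, 118, 117]
188 [122, 91, 66, 68, 72, 64, 62, 49, 36, 40, 61, 87, 99, 101, 98, 98, 101, 97, 111, 149, 167, 173, 174, 170, 174, 167, 172, 173] [170, 171, 167, 169, 170, 166, 155, 127, 96, 86, 73, 45, 25, 30, 29, 30, 29, 35, 59, 90, 97, 96, 94, 92, 94, 101, 101, 110, 118, 117, 117, 118, 116, 118, 116]
[[571.8, -163.5], [572.5, -222.7], [574.0, -349.4], [574.9, -423.2]]
```

>>> step_arm(steps=[[0, 0, 0, 38.2, 19.8, 15, 100], [0, 0, 0, 38.2, 19.8, 30, 100], [0, 0, 0, 38.2, 19.8, 40, 100], [0, 0, 0, 38.2, 19.8, 40, 100], [0, 0, 0, 0, 0, 43, 100], [0, 0, 0, 0, 0, 20, 100], [0, 0, 0, 0, 0, 20, 100], [0, 0, 0, 0, 0, 20, 100], [0, 0, 0, 0, 0, 0, 100], [0, 0, 0, 0, 0, 0, 100]])

```text
time_s: 2.85
position: [0.4037, -0.3214, 0.0111]
orientation: [2.359, 2.075, 0.0]
force: [0.3, 0.5, 0.4]
finger_gap: 0.998
```

Run:
```python
from h import *
go(404,-319.7,10,82.7)
```

```text
t 2.85 pos [ 403.7 -321.4   11.1] psi 82.7 tilt 0.02 F [0.3 0.5 0.4] gap 87.8 q [-0.72  0.22  2.13  0.    0.79 -0.59]
 turn rz -0.0  shift [1.7 0.1 1.1]
```

Close, then lift.

>>> step_arm(squeeze=40, steps=[[0, 0, 0, 1.7, 0, 1, 100], [0, 0, 0, 0, 0, 0, 30], [0, 0, 0, 0, 0, 0, 30], [0, 0, 0, 0, 0, 0, 30], [0, 0, 0, 0, 0, 0, 30], [0, 0, 0, 0, 0, 0, 30], [0, 0, 0, 0, 0, -10, 30], [0, 0, 0, 0, 0, -25, 30], [0, 0, 0, 0, 0, -35, 30], [0, 0, 0, 0, 0, -30, 30], [0, 0, 0, 0, 0, 0, 30]])

```text
time_s: 4.22
position: [0.405, -0.3207, 0.112]
orientation: [2.355, 2.072, 0.001]
force: [-0.2, -0.4, -6.3]
finger_gap: 0.495
```

Run:
```python
from h import *
go(566.4,-292,110,84.6)
```

```text
t 4.22 pos [ 405.  -320.7  112. ] psi 82.7 tilt 0.27 F [-0.2 -0.4 -6.3] gap 43.6 q [-0.72  0.08  2.07 -0.    0.99 -0.59]
 turn rz -1.9  shift [ 43.8 158.    2. ]
```

>>> step_arm(steps=[[0, 0, -1.9, 0, 0, 0, 30], [0, 0, 0, 8, 30, 0, 30], [0, 0, 0, 9, 32, 0, 30], [0, 0, 0, 9, 32, 0, 30], [0, 0, 0, 9, 32, 0, 30], [0, 0, 0, 8.8, 32, 0, 30], [0, 0, 0, 0, 0, 0, 30], [0, 0, 0, 0, 0, 0, 30]])

```text
time_s: 5.22
position: [0.5633, -0.29, 0.1071]
orientation: [-2.32, -2.112, 0.003]
force: [-0.7, 0.0, -4.8]
finger_gap: 0.496
```

Run:
```python
from h import *
from workcell import r
go(566.4,-292,26,84.6)
c=r.read_camera("top");pickle.dump(c,open("cam1.pkl","wb"))
cv2.imwrite("pics/d.png",cv2.resize(c["pixels"][135:240,390:540][:,:,::-1],None,fx=5,fy=5,interpolation=2))
```

```text
t 5.22 pos [ 563.3 -290.   107.1] psi 84.6 tilt 0.29 F [-0.7  0.  -4.8] gap 43.6 q [-0.51  0.3   1.81 -0.    1.03 -0.42]
 turn rz 0.0  shift [-1.7  3.3 81.1]
```

View pics/d.png

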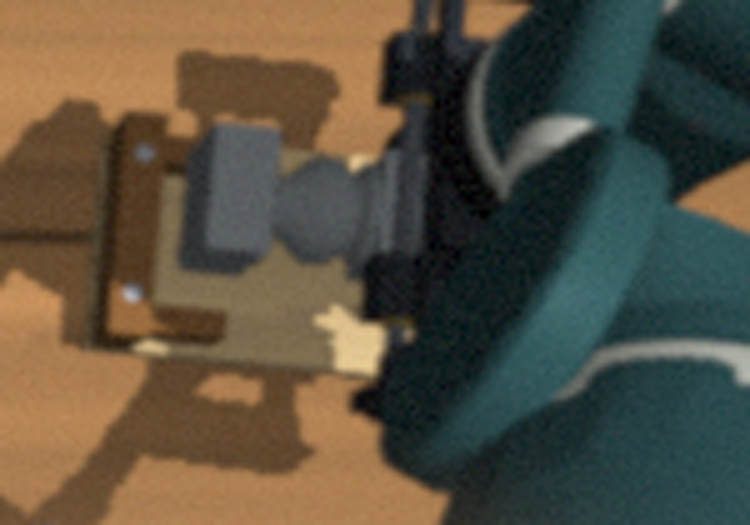

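The grey baluster hangs over the cradle. Its left plinth's outer top edge is near crop (211,188), i.e. px (432.2,172.6), just inside the straight board. I'll check that with a ray.

Run:
```python
from h import *
c=pickle.load(open("cam1.pkl","rb"))
print(ray(c,[(390+211/5,135+188/5)],.147)*1000, 'straight board inner edge',ray(c,[(390+158/5,135+215/5)],.055)*1000)
```

```text
[[ 568.30886914 -205.59616502]] straight board inner edge [[ 576.56856515 -205.00912677]]
```

>>> step_arm(steps=[[0, 0, 0, -1.7, 3.3, 15, 30], [0, 0, 0, 0, 0, 20, 30], [0, 0, 0, 0, 0, 15, 30], [0, 0, 0, 0, 0, 0, 30], [0, 0, 0, 0, 0, 0, 30]])

```text
time_s: 5.9
position: [0.5684, -0.293, 0.0596]
orientation: [-2.324, -2.114, -0.0]
force: [0.5, -0.2, -5.1]
finger_gap: 0.496
```

Run:
```python
from h import *
go(566.4,-292,27,84.6)
```

```text
t 5.9 pos [ 568.4 -293.    59.6] psi 84.6 tilt 0.0 F [ 0.5 -0.2 -5.1] gap 43.7 q [-0.51  0.36  1.83  0.    0.95 -0.42]
 turn rz -0.0  shift [ 0.8 -2.1 32.6]
```

>>> step_arm(steps=[[0, 0, 0, 0, -0.5, 10, 30], [0, 0, 0, 0, 0, 10, 30], [0, 0, 0, 0, 0, 7, 30], [0, 0, 0, 0, 0, 3, 30], [0, 0, 0, 0, 0, 0, 30], [0, 0, 0, 0, 0, 0, 30]])

```text
time_s: 6.65
position: [0.5681, -0.293, 0.03]
orientation: [2.324, 2.113, 0.0]
force: [1.4, 0.5, -5.8]
finger_gap: 0.494
```

Run:
```python
from h import *
go(568,-293,25,84.6)
```

```text
t 6.65 pos [ 568.1 -293.    30. ] psi 84.6 tilt 0.04 F [ 1.4  0.5 -5.8] gap 43.5 q [-0.52  0.39  1.85  0.    0.9  -0.42]
 turn rz -0.0  shift [-0.  -0.1  5. ]
```

>>> step_arm(steps=[[0, 0, 0, 0, 0, 2, 30], [0, 0, 0, 0, 0, 1, 30], [0, 0, 0, 0, 0, 1, 30], [0, 0, 0, 0, 0, 0, 30], [0, 0, 0, 0, 0, 0, 30]])

```text
time_s: 7.28
position: [0.5678, -0.2929, 0.0257]
orientation: [2.324, 2.114, -0.0]
force: [-0.2, -0.2, -5.3]
finger_gap: 0.496
```

>>> step_arm(steps=[[0, 0, 0, 0, 0, 1, 30], [0, 0, 0, 0, 0, 0, 30], [0, 0, 0, 0, 0, 0, 30]])

```text
time_s: 7.65
position: [0.5679, -0.2929, 0.0248]
orientation: [2.324, 2.114, 0.0]
force: [0.3, 0.5, -4.6]
finger_gap: 0.495
```

>>> step_arm(steps=[[0, 0, 0, 0, 0, 1, 30], [0, 0, 0, 0, 0, 0, 30], [0, 0, 0, 0, 0, 0, 30]])

```text
time_s: 8.02
position: [0.568, -0.2929, 0.0248]
orientation: [2.324, 2.114, 0.0]
force: [-4.4, 3.2, 5.7]
finger_gap: 0.495
```

Contact with the floor (z force now positive). Release, hold still, then rise.

>>> step_arm(steps=[[0, 0, 0, 0, 0, 0, 60], [0, 0, 0, 0, 0, 0, 75], [0, 0, 0, 0, 0, 0, 75], [0, 0, 0, 0, 0, 0, 75], [0, 0, 0, 0, 0, 0, 75], [0, 0, 0, 0, 0, -15, 75], [0, 0, 0, 0, 0, -40, 90], [0, 0, 0, 0, 0, -40, 100], [0, 0, 0, 0, 0, -40, 100]])

```text
time_s: 9.15
position: [0.568, -0.2929, 0.1612]
orientation: [2.323, 2.113, 0.001]
force: [-0.1, 0.0, 0.1]
finger_gap: 0.997
```

Run:
```python
from h import *
go(413.5,-144,110,103.7)
```

```text
t 9.15 pos [ 568.  -292.9  161.2] psi 84.6 tilt 0.07 F [-0.1  0.   0.1] gap 87.8 q [-0.52  0.25  1.76  0.    1.12 -0.42]
 turn rz -19.1  shift [ 181.3 -114.8   51.2]
```

>>> step_arm(steps=[[0, 0, -9.5, 0, 0, 0, 100], [0, 0, -9.6, 0, 0, 0, 100], [0, 0, 0, 36, -23, 5, 100], [0, 0, 0, 36, -23, 5, 100], [0, 0, 0, 36, -23, 10, 100], [0, 0, 0, 36, -23, 15, 100], [0, 0, 0, 37, -23, 15, 100], [0, 0, 0, 0, 0, 0, 100], [0, 0, 0, 0, 0, 0, 100]])

```text
time_s: 10.28
position: [0.4146, -0.1447, 0.1101]
orientation: [1.939, 2.468, 0.001]
force: [0.0, 0.7, -0.4]
finger_gap: 1.002
```

Run:
```python
from h import *
from workcell import r
go(413.5,-144,28.5,103.7)
c=r.read_camera("top");pickle.dump(c,open("cam2.pkl","wb"))
a=cv2.resize(c["pixels"][135:285,390:540],None,fx=4,fy=4,interpolation=2)
cv2.imwrite("pics/e.png",a[:,:,::-1])
```

```text
t 10.28 pos [ 414.6 -144.7  110.1] psi 103.7 tilt 0.19 F [ 0.   0.7 -0.4] gap 88.1 q [-0.39 -0.07  2.22 -0.    0.99 -0.63]
 turn rz -0.0  shift [ 1.  -0.9 81.6]
```

View pics/e.png

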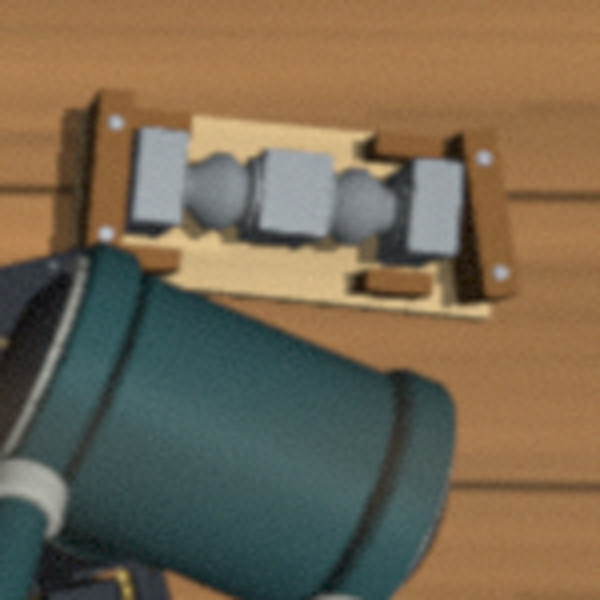

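The baluster lies flat in the cradle between all four cheeks and both end boards, centre block at crop (297,193). Quick number check, then on to the cap.

Run:
```python
from h import *
c=pickle.load(open("cam2.pkl","rb"))
f=lambda P,z:ray(c,[(390+x/4,135+y/4) for x,y in P],z)*1000
a=np.radians(-5.4);Rm=np.array([[np.cos(a),-np.sin(a)],[np.sin(a),np.cos(a)]])
print("block",(f([(297.5,193)],.062)-[565.7,-299.2])@Rm,"plinth outer mids",(f([(138,175),(457,206)],.065)-[565.7,-299.2])@Rm)
```

```text
block [[-1.22118903  6.00360498]] plinth outer mids [[ -1.23932515  90.55592139]
 [  0.09139151 -76.3612272 ]]
```

>>> step_arm(squeeze=35, steps=[[0, 0, 0, 1, -1, 20, 100], [0, 0, 0, 0, 0, 25, 100], [0, 0, 0, 0, 0, 22, 100], [0, 0, 0, 0, 0, 14, 100], [0, 0, 0, 0, 0, 0, 100], [0, 0, 0, 0, 0, 0, 30], [0, 0, 0, 0, 0, 0, 30], [0, 0, 0, 0, 0, 0, 30], [0, 0, 0, 0, 0, 0, 30], [0, 0, 0, 0, 0, 0, 30], [0, 0, 0, 0, 0, 0, 30]])

```text
time_s: 11.7
position: [0.4128, -0.1435, 0.0281]
orientation: [1.941, 2.469, 0.001]
force: [1.3, 1.5, 1.5]
finger_gap: 0.496
```

Run:
```python
from h import *
go(588,319.5,110,105.7)
```

```text
t 11.7 pos [ 412.8 -143.5   28.1] psi 103.7 tilt 0.08 F [1.3 1.5 1.5] gap 43.7 q [-0.39  0.06  2.28  0.    0.8  -0.63]
 turn rz -2.0  shift [398.3 294.  -81.9]
```

>>> step_arm(steps=[[0, 0, 0, 0, 0, -15, 30], [0, 0, 0, 0, 0, -35, 30], [0, 0, 0, 0, 0, -35, 30], [0, 0, 0, 0, 0, -30, 30], [0, 0, -2, 0, 0, -5, 30], [0, 0, 0, 20, 15, 0, 30], [0, 0, 0, 36, 27, 0, 30], [0, 0, 0, 40, 30, 0, 30], [0, 0, 0, 40, 30, 0, 30], [0, 0, 0, 40, 30, 0, 30], [0, 0, 0, 40, 30, 0, 30], [0, 0, 0, 40, 30, 0, 30]])

```text
time_s: 13.2
position: [0.5266, 0.1561, 0.1457]
orientation: [-1.895, -2.504, 0.005]
force: [-0.3, -0.1, -2.8]
finger_gap: 0.495
```

>>> step_arm(steps=[[0, 0, 0, 40, 30, 0, 30], [0, 0, 0, 40, 30, 0, 30], [0, 0, 0, 36, 27, 0, 30], [0, 0, 0, 20, 15, 0, 30], [0, 0, 0, 0, 0, 0, 30], [0, 0, 0, 0, 0, 0, 30], [0, 0, 0, 0, 0, 0, 30]])

```text
time_s: 14.08
position: [0.5885, 0.3121, 0.1469]
orientation: [-1.898, -2.503, 0.003]
force: [0.5, -0.8, -3.8]
finger_gap: 0.498
```

Run:
```python
from h import *
go(588,319.5,60,105.7)
```

```text
t 14.07 pos [588.5 312.1 146.9] psi 105.6 tilt 0.11 F [ 0.5 -0.8 -3.8] gap 43.8 q [ 0.45  0.32  1.71 -0.    1.12  0.18]
 turn rz -0.1  shift [ 7.3  1.5 86.9]
```

>>> step_arm(steps=[[0, 0, 0, 7.3, 1.5, 20, 30], [0, 0, 0, 0, 0, 35, 30], [0, 0, 0, 0, 0, 25, 30], [0, 0, 0, 0, 0, 15, 30], [0, 0, 0, 0, 0, 9, 30], [0, 0, 0, 0, 0, 0, 30], [0, 0, 0, 0, 0, 0, 30], [0, 0, 0, 0, 0, 0, 30]])

```text
time_s: 15.08
position: [0.5896, 0.3213, 0.045]
orientation: [1.897, 2.503, 0.003]
force: [0.5, -0.1, -3.9]
finger_gap: 0.499
```

Run:
```python
from h import *
go(588,319.5,38.1,105.7)
```

```text
t 15.07 pos [589.6 321.3  45. ] psi 105.7 tilt 0.13 F [ 0.5 -0.1 -3.9] gap 43.9 q [0.46 0.43 1.77 0.   0.94 0.19]
 turn rz -0.0  shift [-1.3 -2.   6.9]
```

>>> step_arm(steps=[[0, 0, 0, -1, -1.5, 3, 30], [0, 0, 0, 0, 0, 2, 30], [0, 0, 0, 0, 0, 1, 30], [0, 0, 0, 0, 0, 1, 30], [0, 0, 0, 0, 0, 0.7, 30], [0, 0, 0, 0, 0, 0, 30], [0, 0, 0, 0, 0, 0, 30]])

```text
time_s: 15.95
position: [0.5873, 0.3194, 0.0382]
orientation: [-1.898, -2.503, 0.001]
force: [-6.1, -2.8, 9.8]
finger_gap: 0.495
```

Touchdown. Release, rise, and head for the finial.

>>> step_arm(steps=[[0, 0, 0, 0, 0, 0, 60], [0, 0, 0, 0, 0, 0, 80], [0, 0, 0, 0, 0, 0, 100], [0, 0, 0, 0, 0, 0, 100], [0, 0, 0, 0, 0, -15, 100], [0, 0, 0, 0, 0, -40, 100], [0, 0, 0, 0, 0, -45, 100], [0, 0, 0, 0, 0, -40, 100], [0, 0, 10, 0, 0, 0, 100], [0, 0, 5.7, 0, 0, 0, 100], [0, 0, 0, 0, 0, 0, 100]])

```text
time_s: 17.32
position: [0.5878, 0.3197, 0.1773]
orientation: [2.22, 2.222, 0.002]
force: [-0.1, -0.2, -0.7]
finger_gap: 1.004
```

Run:
```python
from h import *
go(477,-46,120,90)
```

```text
t 17.32 pos [587.8 319.7 177.3] psi 90.0 tilt 0.09 F [-0.1 -0.2 -0.7] gap 88.3 q [0.46 0.29 1.68 0.   1.16 0.46]
 turn rz 0.0  shift [-365.7 -110.8   57.3]
```

>>> step_arm(steps=[[0, 0, 0, -25, -8, 0, 100], [0, 0, 0, -45, -14, 5, 100], [0, 0, 0, -48, -14, 5, 100], [0, 0, 0, -50, -15, 5, 100], [0, 0, 0, -50, -15, 5, 100], [0, 0, 0, -50, -15, 10, 100], [0, 0, 0, -50, -15, 10, 100], [0, 0, 0, -32, -10, 10, 100], [0, 0, 0, -16, -5, 7, 100], [0, 0, 0, 0, 0, 0, 100], [0, 0, 0, 0, 0, 0, 100]])

```text
time_s: 18.7
position: [0.4771, -0.0457, 0.1195]
orientation: [2.221, 2.222, 0.001]
force: [0.1, 0.6, -0.6]
finger_gap: 0.998
```

Run:
```python
from h import *
from workcell import r
go(477,-46,31,90)
c=r.read_camera("top");pickle.dump(c,open("cam3.pkl","wb"))
a=cv2.resize(c["pixels"][130:290,140:380],None,fx=3,fy=3,interpolation=2)
cv2.imwrite("pics/f.png",a[:,:,::-1])
```

```text
t 18.7 pos [477.1 -45.7 119.5] psi 90.0 tilt 0.06 F [ 0.1  0.6 -0.6] gap 87.9 q [-0.15  0.    2.13  0.    1.01 -0.15]
 turn rz 0.0  shift [-0.3 -0.1 88.5]
```

View pics/f.png

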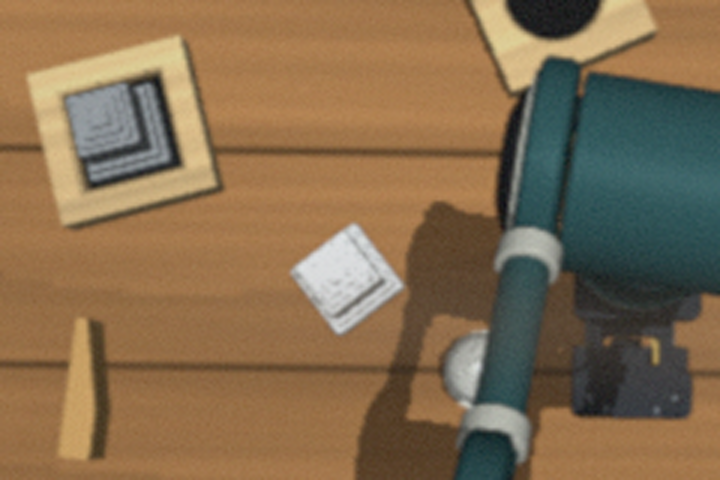

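The cap sits squarely in the square hole (crop 120,130). The white cap is untouched and the white finial shows beside the arm at (465,370). Grasp the finial.

>>> step_arm(squeeze=35, steps=[[0, 0, 0, 0, 0, 20, 100], [0, 0, 0, 0, 0, 30, 100], [0, 0, 0, 0, 0, 25, 100], [0, 0, 0, 0, 0, 13.5, 100], [0, 0, 0, 0, 0, 0, 100], [0, 0, 0, 0, 0, 0, 40], [0, 0, 0, 0, 0, 0, 40], [0, 0, 0, 0, 0, 0, 40], [0, 0, 0, 0, 0, 0, 40], [0, 0, 0, 0, 0, 0, 40], [0, 0, 0, 0, 0, 0, 40]])

```text
time_s: 20.12
position: [0.4769, -0.0465, 0.031]
orientation: [2.221, 2.22, 0.001]
force: [0.7, 0.6, 2.3]
finger_gap: 0.554
```

>>> step_arm(steps=[[0, 0, 0, 0, 0, -10, 40], [0, 0, 0, 0, 0, -25, 40], [0, 0, 0, 0, 0, -30, 40], [0, 0, 0, 0, 0, -30, 40], [0, 0, 0, 0, 0, 0, 40], [0, 0, 0, 0, 0, 0, 40]])

```text
time_s: 20.88
position: [0.4753, -0.0463, 0.1243]
orientation: [-2.221, -2.22, 0.002]
force: [-0.8, -0.1, -3.5]
finger_gap: 0.548
```

Run:
```python
from h import *
go(698,3.5,125,90)
```

```text
t 20.88 pos [475.3 -46.3 124.3] psi 90.0 tilt 0.11 F [-0.8 -0.1 -3.5] gap 48.2 q [-0.15 -0.01  2.13 -0.    1.02 -0.15]
 turn rz -0.0  shift [ 49.8 222.7  -0.7]
```

>>> step_arm(steps=[[0, 0, 0, 5, 22, 0, 40], [0, 0, 0, 9, 40, 0, 40], [0, 0, 0, 9, 40, 0, 40], [0, 0, 0, 9, 40, 0, 40], [0, 0, 0, 9, 40, 0, 40], [0, 0, 0, 5, 24, 0, 40], [0, 0, 0, 3.8, 16.5, 0, 40], [0, 0, 0, 0, 0, 0, 40], [0, 0, 0, 0, 0, 0, 40], [0, 0, 0, 0, 0, 0, 40]])

```text
time_s: 22.12
position: [0.6976, 0.0031, 0.1247]
orientation: [-2.221, -2.22, 0.002]
force: [-0.2, 0.5, -3.1]
finger_gap: 0.554
```

Run:
```python
from h import *
go(698,3.5,41,90)
```

```text
t 22.12 pos [697.6   3.1 124.7] psi 90.0 tilt 0.1 F [-0.2  0.5 -3.1] gap 48.8 q [-0.03  0.39  1.66 -0.    1.1  -0.03]
 turn rz -0.0  shift [ 0.4  0.4 83.7]
```

>>> step_arm(steps=[[0, 0, 0, 0, 0, 20, 40], [0, 0, 0, 0, 0, 25, 40], [0, 0, 0, 0, 0, 20, 40], [0, 0, 0, 0, 0, 12, 40], [0, 0, 0, 0, 0, 3, 40], [0, 0, 0, 0, 0, 1, 40], [0, 0, 0, 0, 0, 1, 40], [0, 0, 0, 0, 0, 0, 40], [0, 0, 0, 0, 0, 0, 40]])

```text
time_s: 23.25
position: [0.6992, 0.0032, 0.0441]
orientation: [2.222, 2.221, 0.001]
force: [0.7, 1.1, -2.8]
finger_gap: 0.549
```

>>> step_arm(steps=[[0, 0, 0, 0, 0, 1, 40], [0, 0, 0, 0, 0, 1, 40], [0, 0, 0, 0, 0, 1, 40], [0, 0, 0, 0, 0, 0, 40], [0, 0, 0, 0, 0, 0, 40]])

```text
time_s: 23.88
position: [0.6989, 0.0033, 0.0411]
orientation: [-2.222, -2.221, 0.0]
force: [-3.1, -0.7, 3.1]
finger_gap: 0.552
```

>>> step_arm(steps=[[0, 0, 0, 0, 0, 0, 70], [0, 0, 0, 0, 0, 0, 90], [0, 0, 0, 0, 0, 0, 100], [0, 0, 0, 0, 0, 0, 100], [0, 0, 0, 0, 0, -15, 100], [0, 0, 0, 0, 0, -40, 100], [0, 0, 0, 0, 0, -45, 100], [0, 0, 0, 0, 0, -45, 100], [0, 0, -9.4, 0, 0, 0, 100], [0, 0, -9.4, 0, 0, 0, 100], [0, 0, -9.4, 0, 0, 0, 100], [0, 0, -9.4, 0, 0, 0, 100]])

```text
time_s: 25.38
position: [0.6992, 0.0033, 0.187]
orientation: [1.379, 2.821, 0.001]
force: [0.0, -1.3, 0.4]
finger_gap: 0.999
```

>>> step_arm(steps=[[0, 0, -9.4, 0, 0, 0, 100], [0, 0, -9.4, 0, 0, 0, 100], [0, 0, -9.4, 0, 0, 0, 100], [0, 0, -9.4, 0, 0, 0, 100], [0, 0, -9.2, 0, 0, 0, 100], [0, 0, 0, 0, 0, 0, 100]])

```text
time_s: 26.12
position: [0.6992, 0.0033, 0.1867]
orientation: [0.157, 3.136, 0.0]
force: [0.2, 0.1, -0.4]
finger_gap: 0.998
```

Run:
```python
from h import *
go(362,340.4,100,174.4)
```

```text
t 26.12 pos [699.2   3.3 186.7] psi 174.3 tilt 0.08 F [ 0.2  0.1 -0.4] gap 87.8 q [-0.03  0.34  1.6   0.    1.2  -1.5 ]
 turn rz -0.1  shift [368.5 302.6  86.7]
```

>>> step_arm(steps=[[0, 0, 0, 20, 16, 0, 100], [0, 0, 0, 36, 30, 0, 100], [0, 0, 0, 36, 30, 0, 100], [0, 0, 0, 40, 32, 0, 100], [0, 0, 0, 40, 32, 5, 100], [0, 0, 0, 40, 33, 10, 100], [0, 0, 0, 40, 33, 10, 100], [0, 0, 0, 40, 33, 15, 100], [0, 0, 0, 36, 30, 15, 100], [0, 0, 0, 25, 20, 15, 100], [0, 0, 0, 15.5, 13.6, 16, 100], [0, 0, 0, 0, 0, 0, 100]])

```text
time_s: 27.62
position: [0.3603, 0.3407, 0.0989]
orientation: [-0.154, -3.136, 0.002]
force: [-0.6, 0.1, -0.4]
finger_gap: 1.002
```

Run:
```python
from h import *
go(362,340.4,8,174.4)
```

```text
t 27.62 pos [360.3 340.7  98.9] psi 174.4 tilt 0.11 F [-0.6  0.1 -0.4] gap 88.2 q [ 0.71  0.06  2.12  0.    0.97 -0.77]
 turn rz -0.0  shift [-1.8 -0.1 90.9]
```

>>> step_arm(squeeze=30, steps=[[0, 0, 0, -1.8, 0, 25, 100], [0, 0, 0, 0, 0, 30, 100], [0, 0, 0, 0, 0, 22, 100], [0, 0, 0, 0, 0, 14, 100], [0, 0, 0, 0, 0, 0, 100], [0, 0, 0, 0, 0, 0, 10], [0, 0, 0, 0, 0, 0, 10], [0, 0, 0, 0, 0, 0, 10], [0, 0, 0, 0, 0, 0, 10], [0, 0, 0, 0, 0, 0, 10], [0, 0, 0, 0, 0, 0, 10], [0, 0, 0, 0, 0, 0, 10]])

```text
time_s: 29.12
position: [0.3635, 0.3403, 0.0085]
orientation: [-0.154, -3.138, 0.0]
force: [0.3, -0.1, 0.2]
finger_gap: 0.245
```

Run:
```python
from h import *
go(490,-350,180,174.6)
```

```text
t 29.12 pos [363.5 340.3   8.5] psi 174.4 tilt 0.01 F [ 0.3 -0.1  0.2] gap 21.6 q [ 0.7   0.2   2.17  0.    0.78 -0.77]
 turn rz -0.2  shift [-190.9 -675.4 -171.5]
```

>>> step_arm(steps=[[0, 0, 0, 0, 0, -15, 10], [0, 0, 0, 0, 0, -35, 10], [0, 0, 0, 0, 0, -45, 10], [0, 0, 0, -10, 0, -45, 10], [0, 0, 0, -30, -15, -25, 10], [0, 0, 0, -30, -35, 0, 10], [0, 0, 0, -20, -45, 0, 10], [0, 0, 0, -10, -50, 0, 10], [0, 0, 0, 0, -50, 0, 10], [0, 0, 0, 0, -50, 0, 10], [0, 0, 0, 0, -50, 0, 10], [0, 0, 0, 0, -50, 0, 10]])

```text
time_s: 30.62
position: [0.4291, -0.0143, 0.1747]
orientation: [0.154, 3.136, -0.0]
force: [-0.1, -0.1, -0.1]
finger_gap: 0.246
```

Run:
```python
from h import *
go(446.1,-385.1,110,174.6)
```

```text
t 30.62 pos [429.1 -14.3 174.7] psi 174.4 tilt 0.1 F [-0.1 -0.1 -0.1] gap 21.7 q [-0.09 -0.16  2.17 -0.    1.13 -1.56]
 turn rz -0.2  shift [ -51.8 -367.5   64.7]
```

>>> step_arm(steps=[[0, 0, -0.2, -6, -45, 0, 10], [0, 0, 0, -7, -48, 0, 10], [0, 0, 0, -7, -48, 0, 10], [0, 0, 0, -7, -48, 0, 10], [0, 0, 0, -7, -48, 0, 10], [0, 0, 0, -7, -48, 10, 10], [0, 0, 0, -5, -40, 15, 10], [0, 0, 0, -3, -20, 20, 10], [0, 0, 0, 0, 0, 10, 10], [0, 0, 0, 0, 0, 0, 10], [0, 0, 0, 0, 0, 0, 10]])

```text
time_s: 32.0
position: [0.4457, -0.3602, 0.1194]
orientation: [0.147, 3.137, -0.001]
force: [0.0, -0.1, -0.2]
finger_gap: 0.246
```

Run:
```python
from h import *
from workcell import r
go(446.1,-385.1,25.5,174.6)
c=r.read_camera("scene");pickle.dump(c,open("cam4.pkl","wb"))
cv2.imwrite("pics/g.png",cv2.resize(c["pixels"][180:380,60:400],None,fx=2.3,fy=2.3,interpolation=2)[:,:,::-1])
```

```text
t 32.0 pos [ 445.7 -360.2  119.4] psi 174.6 tilt 0.05 F [ 0.  -0.1 -0.2] gap 21.7 q [-0.72  0.18  1.94  0.    1.02 -2.2 ]
 turn rz 0.0  shift [ -2.8 -24.8  93.9]
```

View pics/g.png

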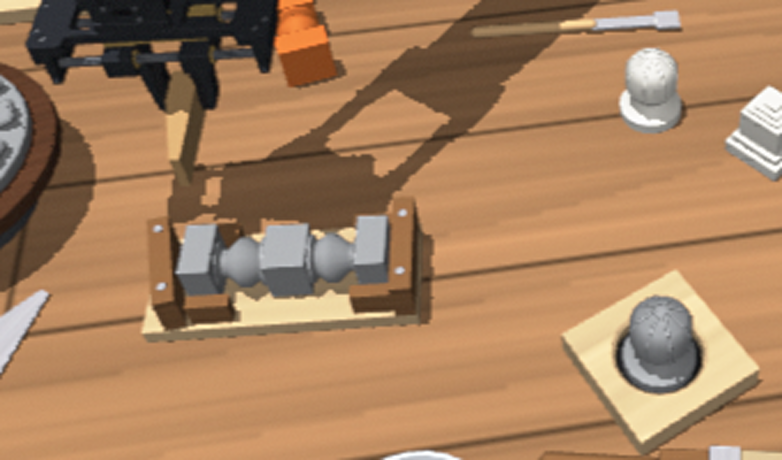

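The finial stands upright in the round nest (crop 660,345), the wedge is held level, and the gap is at crop (172,265). Move to the entry point outside the base, at floor height.

>>> step_arm(steps=[[0, 0, 0, 10, -8, 10, 10], [0, 0, 0, 11.5, -9, 20, 10], [0, 0, 0, 0, -2.5, 20, 10], [0, 0, 0, 0, 0, 20, 10], [0, 0, 0, 0, 0, 14, 10], [0, 0, 0, 0, 0, 7, 10], [0, 0, 0, 0, 0, 0, 10], [0, 0, 0, 0, 0, 0, 10]])

```text
time_s: 33.05
position: [0.4226, -0.3787, 0.0281]
orientation: [0.148, 3.137, -0.001]
force: [0.3, -0.0, -0.3]
finger_gap: 0.242
```

Run:
```python
from h import *
go(421.7,-377.5,25.5,174.6)
from workcell import r
c=r.read_camera("top");pickle.dump(c,open("cam5.pkl","wb"))
cv2.imwrite("pics/h.png",cv2.resize(c["pixels"][150:290,400:560],None,fx=4,fy=4,interpolation=2)[:,:,::-1])
```

```text
t 33.05 pos [ 422.6 -378.7   28.1] psi 174.6 tilt 0.07 F [ 0.3 -0.  -0.3] gap 21.3 q [-0.77  0.28  2.01 -0.    0.85 -2.25]
 turn rz -0.0  shift [1.  1.1 2.6]
```

View pics/h.png

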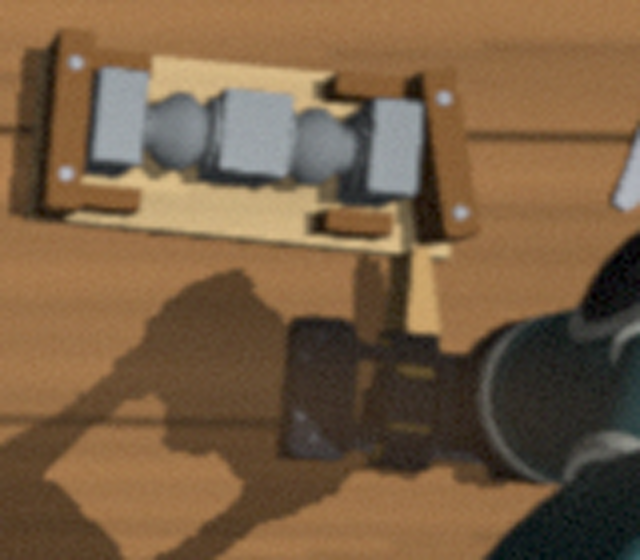

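Run:
```python
from h import *
c=pickle.load(open("cam5.pkl","rb"))
f=lambda P,z:ray(c,[(400+x/4,150+y/4) for x,y in P],z)*1000
a=np.radians(-5.4);Rm=np.array([[np.cos(a),-np.sin(a)],[np.sin(a),np.cos(a)]]);C=[565.7,-299.2]
L=lambda P,z:np.round((f(P,z)-C)@Rm,1).tolist()
print("thin end +y,-y corners",L([(411,247),(433,247)],.053))
print("bal -y end",L([(423,100),(416,193)],.065),"slant inner top",L([(422,75),(444,235)],.055))
print("tcp",(np.array([422.6,-378.7])-C)@Rm)
```

```text
thin end +y,-y corners [[-51.2, -81.9], [-50.0, -93.4]]
bal -y end [[24.7, -77.6], [-24.7, -77.7]] slant inner top [[40.6, -79.9], [-43.4, -97.8]]
tcp [-134.98330623  -92.61407582]
```

>>> step_arm(steps=[[0, 0, 0, 0, 0, 2.3, 10], [0, 0, 0, -10, 0, 0, 10], [0, 0, 0, -10, 0, 0, 10], [0, 0, 0, -10, 0, 0, 10], [0, 0, 0, -10, 0, 0, 10], [0, 0, 0, 0, 0, 0, 10], [0, 0, 0, 0, 0, 0, 10]])

```text
time_s: 33.98
position: [0.4617, -0.3818, 0.025]
orientation: [-0.148, -3.138, -0.001]
force: [1.0, 0.3, -1.0]
finger_gap: 0.245
```

```bash
cat >> h.py <<'E'
def loc():
    from workcell import r
    s=r.get_state();a=np.radians(-5.4);Rm=np.array([[np.cos(a),-np.sin(a)],[np.sin(a),np.cos(a)]])
    print("t",round(s["time_s"],2),"tcp local",np.round((s["position"][:2]*1000-[565.7,-299.2])@Rm,1),"z",round(s["position"][2]*1000,1),"F local",np.round(s["force"][:2]@Rm,1),round(s["force"][2],1),"gap",round(s["finger_gap"]*88,1))
E
python3 -c "from h import *;loc()"
```

```text
t 33.98 tcp local [-95.7 -92. ] z 25.0 F local [1.  0.4] -1.0 gap 21.6
```

>>> step_arm(steps=[[0, 0, 0, -5, 0.8, 1, 10], [0, 0, 0, -5, 1, 0.5, 10], [0, 0, 0, -4, 0.9, 0, 10], [0, 0, 0, 0, 0, 0, 10], [0, 0, 0, 0, 0, 0, 10]])

```text
time_s: 34.6
position: [0.476, -0.3806, 0.0237]
orientation: [-0.149, -3.138, -0.0]
force: [1.3, -0.6, -0.3]
finger_gap: 0.245
```

```bash
python3 -c "from h import *;loc()"
```

```text
t 34.6 tcp local [-81.6 -89.5] z 23.7 F local [ 1.3 -0.5] -0.3 gap 21.6
```

>>> step_arm(steps=[[0, 0, 0, -4, 0.8, 0, 10], [0, 0, 0, -3, 0.6, 0, 10], [0, 0, 0, -3, 0.6, 0, 10], [0, 0, 0, 0, 0, 0, 10], [0, 0, 0, 0, 0, 0, 10]])

```text
time_s: 35.22
position: [0.4865, -0.3799, 0.0239]
orientation: [0.149, 3.137, -0.001]
force: [0.2, -1.8, -0.7]
finger_gap: 0.249
```

```bash
python3 -c "from h import *;loc()"
```

```text
t 35.23 tcp local [-71.3 -87.8] z 23.9 F local [ 0.4 -1.7] -0.7 gap 21.9
```

>>> step_arm(steps=[[0, 0, 0, -3, 0.7, 0, 10], [0, 0, 0, -3, 0.7, 0, 10], [0, 0, 0, -2, 0.4, 0, 10], [0, 0, 0, 0, 0, 0, 10], [0, 0, 0, 0, 0, 0, 10]])

```text
time_s: 35.85
position: [0.4946, -0.3789, 0.0238]
orientation: [0.149, 3.137, -0.001]
force: [-0.7, -3.6, -1.6]
finger_gap: 0.248
```

```bash
python3 -c "from h import *;loc()"
```

```text
t 35.85 tcp local [-63.2 -86.1] z 23.8 F local [-0.3 -3.6] -1.6 gap 21.8
```

>>> step_arm(steps=[[0, 0, 0, -2, 0.4, 0, 10], [0, 0, 0, -2, 0.4, 0, 10], [0, 0, 0, 0, 0, 0, 10], [0, 0, 0, 0, 0, 0, 10]])

```text
time_s: 36.35
position: [0.4966, -0.3792, 0.0236]
orientation: [-0.147, -3.135, 0.002]
force: [-6.1, -6.9, -0.0]
finger_gap: 0.247
```

```bash
python3 -c "from h import *;loc()"
```

```text
t 36.35 tcp local [-61.3 -86.1] z 23.6 F local [-5.4 -7.4] -0.0 gap 21.7
```

>>> step_arm(steps=[[0, 0, 0, -1.5, -0.5, 0, 10], [0, 0, 0, -1.5, -0.5, 0, 10], [0, 0, 0, 0, 0, 0, 10], [0, 0, 0, 0, 0, 0, 10]])

```text
time_s: 36.85
position: [0.4979, -0.3794, 0.0235]
orientation: [-0.146, -3.132, -0.001]
force: [-10.3, -4.5, 5.2]
finger_gap: 0.244
```

```bash
python3 -c "from h import *;loc()"
```

```text
t 36.85 tcp local [-59.9 -86.2] z 23.5 F local [-9.8 -5.5] 5.2 gap 21.5
```

>>> step_arm(steps=[[0, 0, 0, 0, 0, 0, 50], [0, 0, 0, 0, 0, 0, 50], [0, 0, 0, 0, 0, 0, 50], [0, 0, 0, 10, 0, -1, 50], [0, 0, 0, 20, 0, -2, 50], [0, 0, 0, 12, 0, 0, 50], [0, 0, 0, 0, 0, 0, 0], [0, 0, 0, 0, 0, 0, 0], [0, 0, 0, 0, 0, 0, 0], [0, 0, 0, 0, 0, 0, 0], [0, 0, 0, 0, 0, 0, 0]])

```text
time_s: 38.22
position: [0.4597, -0.3755, 0.0266]
orientation: [-0.148, -3.138, -0.0]
force: [0.2, -0.2, -0.4]
finger_gap: 0.003
```

Run:
```python
from h import *;loc()
from workcell import r
c=r.read_camera("top");pickle.dump(c,open("cam6.pkl","wb"))
cv2.imwrite("pics/i.png",cv2.resize(c["pixels"][150:290,400:560],None,fx=4,fy=4,interpolation=2)[:,:,::-1])
```

```text
t 38.23 tcp local [-98.3 -85.9] z 26.6 F local [ 0.2 -0.2] -0.4 gap 0.2
```

View pics/i.png

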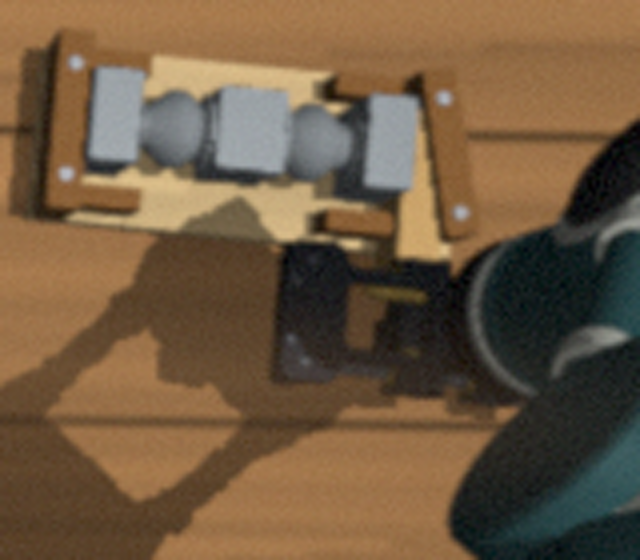

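The wedge fills the gap between the baluster (right end at crop x≈415) and the slanted board. The baluster is shifted against the straight board. Now push the head end.

>>> step_arm(steps=[[0, 0, 0, -6, 0, 0, 0], [0, 0, 0, -5, 0, 0, 0], [0, 0, 0, -3, 0, 0, 0], [0, 0, 0, 0, 0, 0, 0], [0, 0, 0, 0, 0, 0, 0]])

```text
time_s: 38.9
position: [0.4734, -0.3768, 0.0267]
orientation: [0.149, 3.138, -0.0]
force: [-0.2, -0.0, -0.7]
finger_gap: 0.007
```

```bash
python3 -c "from h import *;loc()"
```

```text
t 38.9 tcp local [-84.6 -86. ] z 26.7 F local [-0.2 -0. ] -0.7 gap 0.6
```

>>> step_arm(steps=[[0, 0, 0, -2, 0, 0, 0], [0, 0, 0, -2, 0, 0, 0], [0, 0, 0, 0, 0, 0, 0], [0, 0, 0, 0, 0, 0, 0]])

```text
time_s: 39.4
position: [0.4741, -0.3768, 0.0265]
orientation: [-0.147, -3.132, -0.002]
force: [-11.6, 0.6, 7.4]
finger_gap: 0.007
```

```bash
python3 -c "from h import *;loc()"
```

```text
t 39.4 tcp local [-83.9 -85.9] z 26.5 F local [-11.6  -0.5] 7.4 gap 0.6
```

>>> step_arm(steps=[[0, 0, 0, -1.5, 0, 0, 0], [0, 0, 0, 0, 0, 0, 0], [0, 0, 0, 0, 0, 0, 0]])

```text
time_s: 39.78
position: [0.4741, -0.3768, 0.0265]
orientation: [-0.147, -3.129, -0.003]
force: [-16.0, -0.3, 10.3]
finger_gap: 0.005
```

```bash
python3 -c "from h import *;loc()"
```

```text
t 39.77 tcp local [-83.9 -85.9] z 26.5 F local [-15.9  -1.8] 10.3 gap 0.4
```

The wedge holds at 16 N without moving. Back off, rise, and get clear for a final look.

>>> step_arm(steps=[[0, 0, 0, 6, 0, 0, 0], [0, 0, 0, 15, 0, 0, 0], [0, 0, 0, 25, 0, -15, 0], [0, 0, 0, 20, 0, -40, 0], [0, 0, 0, 10, 0, -50, 0], [0, 0, 0, 0, -45, -50, 0], [0, 0, 0, 0, -50, 0, 0], [0, 0, 0, 0, -50, 0, 0], [0, 0, 0, 0, -50, 0, 0], [0, 0, 0, 0, 0, 0, 0], [0, 0, 0, 0, 0, 0, 0]])

```text
time_s: 41.15
position: [0.3847, -0.5603, 0.1775]
orientation: [-0.149, -3.138, -0.002]
force: [-0.9, 0.3, 0.6]
finger_gap: 0.01
```

Run:
```python
from h import *;loc()
from workcell import r
c=r.read_camera("top");s=r.read_camera("scene");pickle.dump((c,s),open("cam7.pkl","wb"))
cv2.imwrite("pics/j.png",cv2.resize(c["pixels"][85:285,145:545],None,fx=2,fy=2,interpolation=2)[:,:,::-1])
cv2.imwrite("pics/k.png",cv2.resize(c["pixels"][150:230,400:530],None,fx=6,fy=6,interpolation=2)[:,:,::-1])
```

```text
t 41.15 tcp local [-155.6 -277. ] z 177.5 F local [-0.9  0.2] 0.6 gap 0.9
```

View pics/j.png

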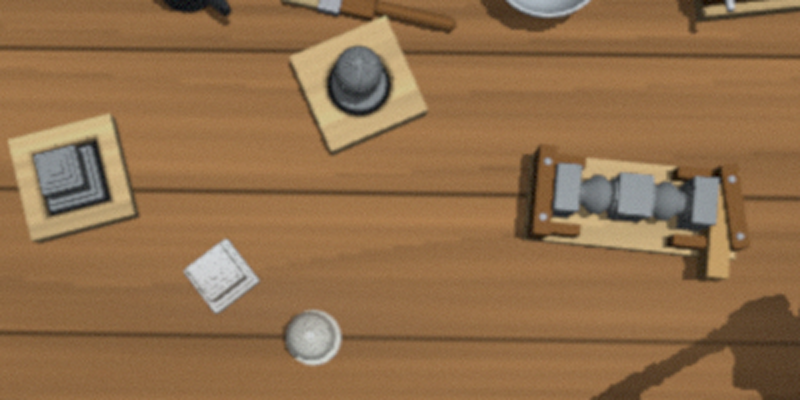

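View pics/k.png

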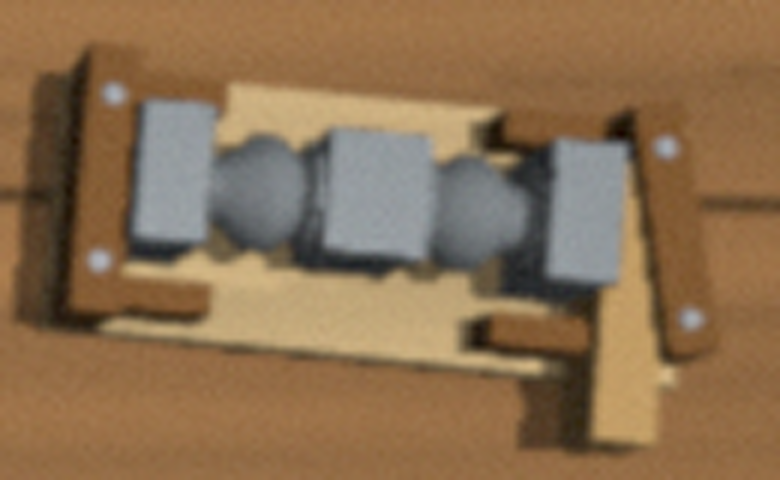

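Finial, cap, baluster and wedge all look seated, and both white patterns are where they were. One last numerical check.

Run:
```python
from h import *
c,s=pickle.load(open("cam7.pkl","rb"));d=pickle.load(open("cam0.pkl","rb"))
a=np.radians(-5.4);Rm=np.array([[np.cos(a),-np.sin(a)],[np.sin(a),np.cos(a)]])
L=lambda P,z:np.round((ray(c,[(400+x/6,150+y/6) for x,y in P],z)*1000-[565.7,-299.2])@Rm,1).tolist()
print("bal ends",L([(141,172),(623,212)],.065),"block",L([(379,196)],.062),"wedge tail",L([(591,440),(657,442)],.049))
def m(c):
    H,S,V=cv2.split(cv2.cvtColor(c["pixels"],cv2.COLOR_RGB2HSV));return ((S<70)&(V>60)).astype(np.uint8)
for n,b in(("pfin",(283,236,320,270)),("pcap",(232,202,278,244))):
    print(n,[rect(ray(q,blob(m(q),b),.04))[0] for q in(d["top"],c)])
for n,b,e in(("finial",(303,100,347,150),(697.8,3.4)),("cap",(155,150,206,200),(588.5,319.5))):
    C=blob(m(c),b);print(n,rect(ray(c,C,.02)),"nest",e)
```

```text
bal ends [[-1.3, 92.7], [2.5, -75.3]] block [[-0.3, 8.6]] wedge tail [[-76.1, -76.4], [-74.3, -99.5]]
pfin [array([413.9,  47.5]), array([413.9,  47.6])]
pcap [array([478.8, 148. ]), array([478.8, 148. ])]
finial (array([703.9,   2.4]), array([70.4, 60. ]), 0.6) nest (697.8, 3.4)
cap (array([589.3, 322.6]), array([68.3, 68. ]), 15.0) nest (588.5, 319.5)
```

Run:
```python
from workcell import r
print(r.close_job())
```

```text
the job is handed in; nothing more can be done
None
```

I packed all three grey castings, drove the wedge in until it was tight, and handed the job in at about 41 s. No verdict came back, so these are my own last checks:

- **Baluster:** I let it go in the cradle before fetching the wedge. It now measures at y ≈ 8.6–10 mm in the cradle's frame, which puts it against the straight end board. The lower figure is only about 1 mm above the 7.5 mm limit, and the picture reading is good to about 2 mm.
- **Wedge:** it held a 16 N push on its head end without moving. The contact point puts its origin at x ≈ -25 mm, the tight position. The last picture put its y at -88 mm and the arm at -86 mm; both are within limits.
- **Finial and post cap:** both look upright in their holes. Measured at release, the finial is about 1 mm off centre and the cap 1–2 mm. The last picture's outlines gave about 6 mm and 3 mm, but those include the tall upper parts seen at an angle; both are within limits either way.
- **White patterns:** neither moved; both measure within 0.1 mm of where they were at the start.
- **Arm:** it was clear of everything when I handed in.

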